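# Wedge up the griddle plate so that it drains

### The job

The griddle's plate should slope towards its drip tray. Take the thick orange wedge and, keeping it flat on the worktop and square to the griddle, push its thin end under the middle of the plate's free edge (the side opposite the drip tray) until the plate has risen to its stop and the wedge is jammed tight, then let go so that the wedge alone holds the plate up. Leave the slim wooden wedge where it lies.

Things in the scene. Friction and masses are not known exactly. Their poses are not given: they have to be found in the camera images.
- wedge: thick orange wedge, loose, 0.09 kg: 140 mm long, 40 mm wide, flat underside, height growing evenly from 5 mm (thin end) to 32 mm (thick end). Origin: centre of the underside; x points to the thin end, y across, z up. Starts flat, thin end roughly towards the griddle. Pinch it across its width near the thick end (48 mm behind the origin, 28 mm high there).
- slim_wedge: the slim brown wooden wedge, a bystander to leave where it lies: 110 mm long, 40 mm wide, 3 mm to 10 mm high, too low to reach the plate's edge. Origin: centre of the underside, x to its thin end, z up. The two wedges may swap places.
- griddle_edge (a point): middle of the underside of the plate's free edge, a rounded steel lip 12 mm thick, 340 mm long, 14 mm above the worktop when the plate is down. x along the edge, y level inwards under the plate towards the drip tray (the way to push), z up. Free space for 100 mm inwards. Plate top 54 mm, rim 66 mm above the worktop. The griddle is fixed in place.
- griddle_plate (a joint): tilt of the plate about its hinge, 300 mm inwards of the edge: 0 rad down, 0.02 rad at its stop (edge 6 mm up). It falls back by weight, 8 N at the edge. Pushing the wedge in takes 10 to 15 N, then stiffens sharply at the stop: thin end then 78 mm inwards of the edge (first touch 47 mm). Push no harder than 25 N. Friction keeps the wedge in.

How it is judged:
At the end, for the whole second after the job is handed in: The plate is held up by at least 0.010 rad (3 mm at the edge, half way to its stop) with the orange wedge at rest flat on the worktop (tilt under 0.1 rad), its middle within 30 mm of the edge across it and within 50 mm of the edge's middle along it, square to the edge within 0.26 rad (15 degrees) (value of joint griddle_plate above 0.01 rad and x of wedge in the frame of griddle_edge between -0.05 and 0.05 m and y of wedge in the frame of griddle_edge between -0.03 and 0.03 m and angle between the x axis of wedge and the y axis of griddle_edge, either way round below 0.26 rad and angle between wedge's own z axis and vertical below 0.1 rad and linear speed of wedge below 0.01 m/s); the robot touches nothing.
It fails at once if the slim wooden wedge is moved by more than 30 mm (distance of slim_wedge from where it was at the start of the episode above 0.03 m).
It also fails if it takes over 40 s, if anything falls off the work surface, if the arm or the gripper's body presses on something with over 40 N, if the wrist force passes 120 N, or if a joint passes its speed limit or range.

### The arm

A 6-joint arm with a two-finger parallel gripper is mounted at the origin on the work surface. World frame = base frame: x ahead of the robot, y to its left, z up, the work surface at z = 0. Lengths are in m, angles in rad, forces in N, time in s.
With the tool pointing down it reaches from about 0.35 to 0.975 m from the base axis. Payload 4.9 kg.
Tool frame: the origin (TCP) lies at the very end of the fingers, on their centre line; the grasp point (between the pads) lies 19 mm behind it; z points along the fingers, y is the line along which they close (so a half turn about z gives the same grasp; the last joint's range is limited). The gripper opens to 85 mm and grips with 20 to 120 N. Pads are 22 mm wide; open, the fingers measure 114 mm over their backs; the gripper's body (76 mm by 85 mm) begins 54 mm behind the grasp point. The pads swing forward as they close: fully open they stand 13 mm farther back than shut.
Start: joints at [-1.396, 0.053, 1.613, -0, 1.476, -0.119], TCP at [0.181, -0.598, 0.231] pointing down, gripper open.
Joint ranges: [-3.01, 3.01], [-1.01, 2.22], [0.06, 2.58], [-1.02, 4.17], [0.09, 2.62], [-3.14, 3.14]. Speed limits (rad/s): [2.57, 2.57, 3.14, 3.14, 3.14, 3.14].

### API

Orientations are given as a rotation vector (axis times angle).
In Python, from station import ctrl, imaging gives the robot as it stands.
- The arm moves only by the tool play_rows, never from a script. Its argument "series" is a list of rows, each a list of 3 entries, a list of its own where there are three numbers: the opening, from 0 (shut) to 1 (fully open), then the shift along the tool's x, y, z each as a share of 0.05 m, from -1 to 1, then the turn, a rotation vector about the tool's x, y, z each as a share of 8 degrees, from -1 to 1. In form: [[grip, [dx, dy, dz], [ax, ay, az]], ...]. A call has 1 to 8 rows; each row shifts and turns the commanded pose from where the row before left it, along the tool's axes as they then stand; what a row does not reach is not made up. A row lasts 1/8 s, in which the tool goes at most 62.5 mm and 10.7 degrees, less where a joint would pass 70% of its speed; a pose out of reach is approached as far as the arm can. A call with a number of a shift or a turn outside -1 to 1 is refused whole. A call with a gripper value outside its range is refused whole. The fingers move at their own pace and stop on an object; "force" is the grip in N (left out, the last holds). Time passes only in rows, so rows that do not move let the fingers close. It gives the time, the measured TCP pose, the force, the opening and the grip force at its end, in the units of the state.
- ctrl.get_obs(): the state, without advancing time (a new reading comes with each control period).
- imaging.get_image(name): name is "scene" or "top"; returns a dict with "color" (384x512x3 uint8, blue, green, red), "fx", "fy", "cx", "cy" (pixels), "extrinsics" (4x4, takes a point from world to camera coordinates). Camera axes: x right, y down, z forward; pixel columns grow to the right and rows downward; lengths in m; the calibration is good to about 2 mm. A picture is of the moment at which its call begins. There is no depth.
- ctrl.finish_job(): hands the job in; it is judged then, once.
The state is a dict: "t": time; "q": joint angles; "dq": joint speeds; "effort": joint torques, N m; "tool_pos": TCP position; "tool_rot": TCP orientation; "contact_force": force on the tool from outside, world axes, zero at the start; "wrist_torque": the same for the moment, N m; "opening": finger opening in m; "grip_force": force on a finger pad.
Only numpy, scipy, OpenCV 4.12 (cv2) and the standard library are available. Lean on these libraries where they do the work, as an engineer would, in place of code of your own. Each camera call takes 0.05 s, during which the arm holds its last target. There are 200 camera calls.

## Working session

There is one attempt and no reset: what is moved stays moved. The work goes in short steps, Python scripts to look and compute and a tool call to move; the robot and the scene stay as the last step left them, time stands still between calls to the robot, and variables do not carry over. Pictures are saved under pics/ and viewed, at most 10 in all, crops included, and the job is handed in when it is done.

Besides the shell and the picture viewer there is one more tool, called after "Emit:" as a command line: name --argument value ..., lists and objects as JSON in quotes. play_rows: Moves the arm, as the interface text tells. Shift numbers are shares of 0.05 m and turn numbers shares of 8 degrees, none past 1 either way. Its arguments: {"type":"object","properties":{"series":{"type":"array"},"force":{"type":"number"}},"required":["series"]}

```bash
mkdir -p pics; python3 - <<'E'
from station import ctrl, imaging
import cv2,numpy as np
o=ctrl.get_obs();print({k:np.round(v,3).tolist() for k,v in o.items()})
for n in("scene","top"):
    d=imaging.get_image(n);cv2.imwrite(f"pics/{n}0.png",d["color"]);print(n,d["fx"],d["cx"],d["cy"],np.round(d["extrinsics"],3).tolist())
E
```

```text
{'t': 0.0, 'q': [-1.396, 0.053, 1.614, 0.0, 1.476, -0.119], 'dq': [-0.003, -0.0, -0.0, 0.0, -0.0, -0.0], 'effort': [-0.0, -39.368, -37.017, -0.0, 0.007, -0.0], 'tool_pos': [0.181, -0.598, 0.23], 'tool_rot': [-3.106, -0.46, 0.0], 'contact_force': [-0.386, 0.132, -0.18], 'wrist_torque': [0.029, -0.048, 0.022], 'grip_force': 0.0, 'opening': 0.085}
scene 372.7004404034568 260.6785443415703 188.83059446316477 [[0.19, 0.982, 0.017, -0.191], [0.696, -0.123, -0.708, -0.297], [-0.693, 0.146, -0.706, 1.352], [0.0, 0.0, 0.0, 1.0]]
top 365.19298937828637 253.96767719912182 190.4768678616357 [[-0.008, -1.0, -0.023, 0.095], [-0.987, 0.012, -0.16, 0.51], [0.16, 0.022, -0.987, 0.967], [0.0, 0.0, 0.0, 1.0]]
```

View pics/scene0.png

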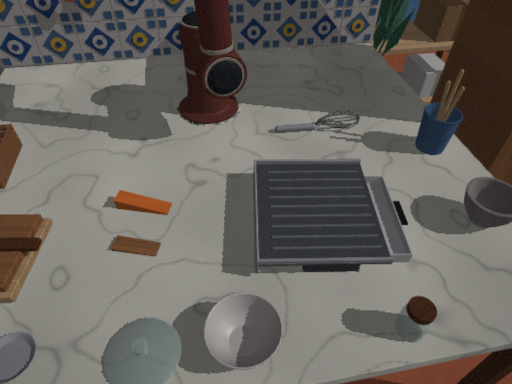

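View pics/top0.png

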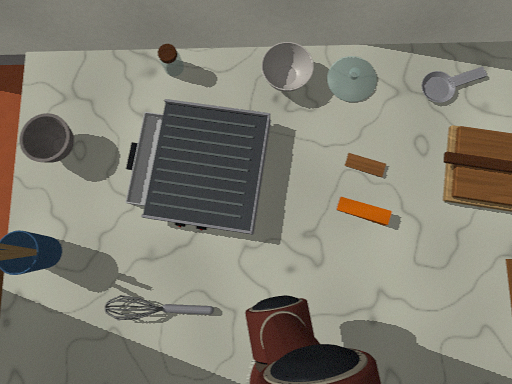

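The scene view shows the orange wedge at about (143,203), the slim one at (136,246), and the griddle to the right with its tray at the far right. In the top view the free edge runs from (270,114) to (253,233), the orange wedge is at (364,210) and the slim one at (366,164). Next I'll measure them.

```bash
cat > h.py <<'E'
from station import ctrl, imaging
import cv2,numpy as np
def grab(n,save=None):
    d=imaging.get_image(n)
    if save: cv2.imwrite(f"pics/{save}.png",d["color"])
    return d
def cast(d,uv,z):
    E=np.array(d["extrinsics"]);R,t=E[:3,:3],E[:3,3];c=-R.T@t
    r=R.T@np.array([(uv[0]-d["cx"])/d["fx"],(uv[1]-d["cy"])/d["fy"],1]);return c+r*(z-c[2])/r[2]
def proj(d,p):
    E=np.array(d["extrinsics"]);q=E[:3,:3]@p+E[:3,3];return np.array([d["fx"]*q[0]/q[2]+d["cx"],d["fy"]*q[1]/q[2]+d["cy"]])
def orange(d):
    h=cv2.cvtColor(d["color"],cv2.COLOR_BGR2HSV);m=cv2.inRange(h,(4,215,90),(16,255,255))
    c=max(cv2.findContours(m,0,2)[0],key=cv2.contourArea);return c
E
python3 - <<'E'
from h import *
for n in("scene","top"):
    d=grab(n);c=orange(d);r=cv2.minAreaRect(c);b=cv2.boxPoints(r);print(n,cv2.contourArea(c),r)
    for p in b: print(p.round(1),*[cast(d,p,z)[:2].round(4) for z in(0,.005,.032)])
    if n=="top":
        for p in((270,114),(253,233)): print(p,cast(d,p,.066).round(4))
        big=cv2.resize(d["color"][95:245,230:400],None,fx=4.7,fy=4,interpolation=cv2.INTER_CUBIC)
        a=cv2.resize(d["color"][95:245,230:400],None,fx=4,fy=4,interpolation=cv2.INTER_CUBIC);cv2.imwrite("pics/c1.png",a)
    else:
        a=cv2.resize(d["color"][145:275,100:290],None,fx=4,fy=4,interpolation=cv2.INTER_CUBIC);cv2.imwrite("pics/c2.png",a)
E
```

```text
scene 0.0 ((145.0, 211.0), (0.0, 0.0), 0.0)
[145. 211.] [ 0.4743 -0.211 ] [ 0.479  -0.2099] [ 0.5044 -0.204 ]
[145. 211.] [ 0.4743 -0.211 ] [ 0.479  -0.2099] [ 0.5044 -0.204 ]
[145. 211.] [ 0.4743 -0.211 ] [ 0.479  -0.2099] [ 0.5044 -0.204 ]
[145. 211.] [ 0.4743 -0.211 ] [ 0.479  -0.2099] [ 0.5044 -0.204 ]
top 684.0 ((363.5849304199219, 210.45285034179688), (52.7464485168457, 14.56021785736084), 15.945395469665527)
[336.2 210.2] [ 0.458  -0.1421] [ 0.4575 -0.1411] [ 0.4547 -0.1356]
[340.2 196.2] [ 0.498  -0.1552] [ 0.4973 -0.1541] [ 0.4934 -0.1483]
[390.9 210.7] [ 0.4549 -0.296 ] [ 0.4544 -0.2942] [ 0.4517 -0.2848]
[386.9 224.7] [ 0.4155 -0.2822] [ 0.4152 -0.2805] [ 0.4135 -0.2714]
(270, 114) [0.7223 0.0431 0.066 ]
(253, 233) [0.393  0.0931 0.066 ]
```

View pics/c1.png

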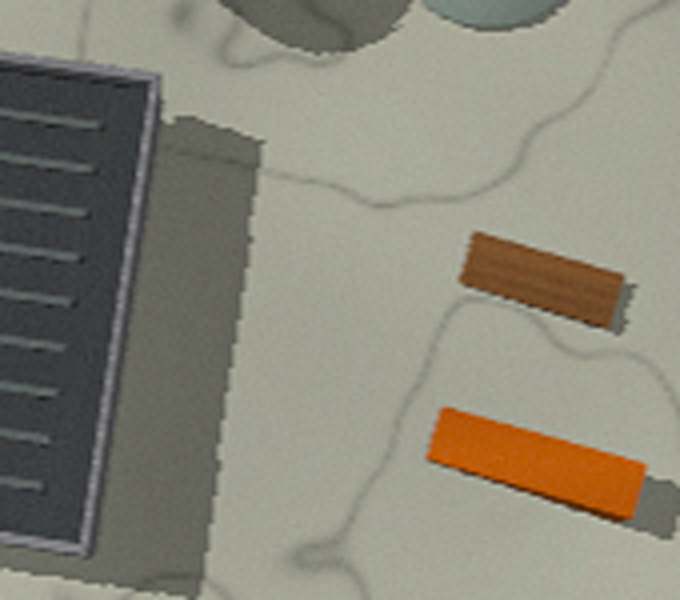

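View pics/c2.png

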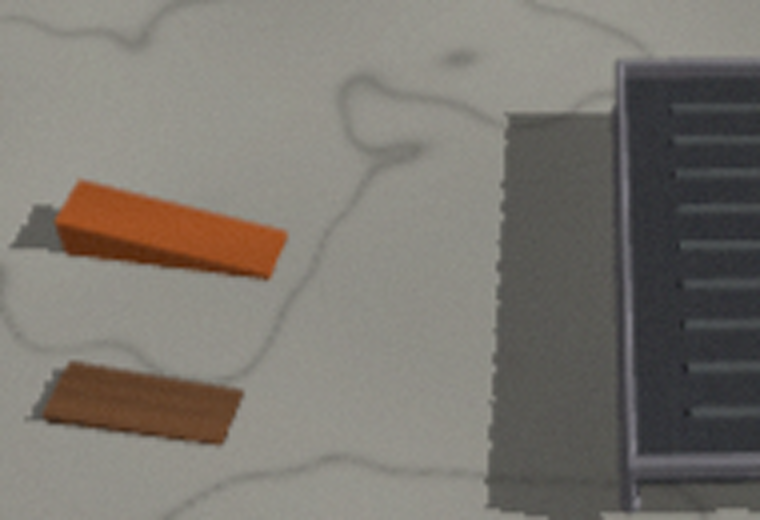

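The crops show the wedge's four top corners clearly. In the top crop, the thin end is at (442,407) and (427,461), the thick end at (647,463) and (632,520), and the rim corners at (160,74) and (89,556). In the scene crop, the thin end is at (288,232) and (270,279), and the thick end at (79,180) and (56,218).

```bash
python3 - <<'E'
from h import *
T=grab("top");S=grab("scene")
def t(p,z):return cast(T,(p[0]/4+230-.4,p[1]/4+95-.4),z)[:2]
def s(p,z):return cast(S,(p[0]/4+100-.4,p[1]/4+145-.4),z)[:2]
for f,thin,thick,rim in((t,[(442,407),(427,461)],[(647,463),(632,520)],[(160,74),(89,556)]),(s,[(288,232),(270,279)],[(79,180),(56,218)],[(632,457),(617,60)])):
    a=np.array([f(p,.005) for p in thin]);b=np.array([f(p,.032) for p in thick]);A,B=a.mean(0),b.mean(0)
    print("thin",A.round(4),"thick",B.round(4),"len",np.linalg.norm(A-B).round(4),"mid",((A+B)/2).round(4),"yaw",np.degrees(np.arctan2(*(A-B)[::-1])).round(2),"widths",np.linalg.norm(a[0]-a[1]).round(4),np.linalg.norm(b[0]-b[1]).round(4))
    r=np.array([f(p,.066) for p in rim]);e=r[0]-r[1];print("rim",r.round(4).tolist(),"mid",r.mean(0).round(4),"L",np.linalg.norm(e).round(4),"inward yaw",(np.degrees(np.arctan2(e[1],e[0]))+90).round(2))
from scipy.spatial.transform import Rotation as Ro
o=ctrl.get_obs();print(Ro.from_rotvec(o["tool_rot"]).as_matrix().round(3).tolist(),o["tool_pos"].round(4) if hasattr(o["tool_pos"],'round') else o["tool_pos"])
E
```

```text
thin [ 0.4777 -0.1476] thick [ 0.4332 -0.2795] len 0.1392 mid [ 0.4554 -0.2136] yaw 71.36 widths 0.0403 0.0409
rim [[0.725, 0.0441], [0.3914, 0.0962]] mid [0.5582 0.0702] L 0.3376 inward yaw 81.13
thin [ 0.4808 -0.1465] thick [ 0.4307 -0.2795] len 0.1421 mid [ 0.4557 -0.213 ] yaw 69.36 widths 0.0425 0.0358
rim [[0.7215, 0.0472], [0.3928, 0.098]] mid [0.5572 0.0726] L 0.3326 inward yaw 81.21
[[0.957, 0.29, -0.0], [0.29, -0.957, 0.001], [0.0, -0.001, -1.0]] [ 0.1809 -0.598   0.2309]
```

Emit:
play_rows --series '[[0.75, [0.86, -0.62, 0], [0, 0, 0]], [0.75, [0.86, -0.62, 0], [0, 0, 0]], [0.75, [0.86, -0.62, 0], [0, 0, 0]], [0.75, [0.86, -0.62, 0], [0, 0, 0]], [0.75, [0.86, -0.62, 0], [0, 0, 0]], [0.75, [0.86, -0.62, 0], [0, 0, 0]], [0.75, [0.86, -0.62, 0], [0, 0, 0]], [0.75, [0.86, -0.62, 0], [0, 0, 0]]]' --force 60

```text
t: 1.3
tool_pos: [0.4393, -0.2597, 0.2315]
tool_rot: [3.107, 0.46, 0.001]
contact_force: [1.1, -1.6, 0.4]
opening: 0.0639
grip_force: 0.0
```

Emit:
play_rows --series '[[0.75, [0, 0, 0.25], [0, 0, -0.96]], [0.75, [0, 0, 0.25], [0, 0, -0.96]], [0.75, [0, 0, 0.25], [0, 0, -0.96]], [0.75, [0, 0, 0.25], [0, 0, -0.96]], [0.75, [0, 0, 0.25], [0, 0, -0.96]], [0.75, [0, 0, 0.25], [0, 0, -0.96]], [0.75, [0, 0, 0.25], [0, 0, -0.96]], [0.75, [0, 0, 0], [0, 0, 0]]]'

```text
t: 2.3
tool_pos: [0.4377, -0.2606, 0.1426]
tool_rot: [-2.564, -1.812, 0.001]
contact_force: [-0.1, 0.5, 0.1]
opening: 0.0643
grip_force: 0.0
```

```bash
cat >> h.py <<'E'
from scipy.spatial.transform import Rotation as Ro
def todo(p,yaw):
    """shift (world->tool, shares of 50 mm) and turn (shares of 8 deg) left to pose p, tool down, tool x at yaw deg"""
    o=ctrl.get_obs();R=Ro.from_rotvec(o["tool_rot"]);y=np.radians(yaw)
    G=Ro.from_matrix(np.array([[np.cos(y),np.sin(y),0],[np.sin(y),-np.cos(y),0],[0,0,-1]]))
    print("t",round(o["t"],2),"pos",np.round(o["tool_pos"],4),"F",np.round(o["contact_force"],1),"open",round(o["opening"],4),"shift",(R.inv().apply(np.array(p)-o["tool_pos"])/.05).round(3),"turn",(np.degrees((R.inv()*G).as_rotvec())/8).round(3))
E
python3 - <<'E'
from h import *
todo((.439,-.2605,.006),70.7)
E
```

```text
t 2.3 pos [ 0.4377 -0.2606  0.1426] F [-0.1  0.5  0.1] open 0.0643 shift [0.008 0.029 2.732] turn [-0.017 -0.006 -0.025]
```

Emit:
play_rows --series '[[0.75, [0, 0.02, 0.5], [0, 0, 0]], [0.75, [0, 0, 0.5], [0, 0, 0]], [0.75, [0, 0, 0.5], [0, 0, 0]], [0.75, [0, 0, 0.5], [0, 0, 0]], [0.75, [0, 0, 0.4], [0, 0, 0]], [0.75, [0, 0, 0.2], [0, 0, 0]], [0.75, [0, 0, 0.1], [0, 0, 0]], [0.75, [0, 0, 0], [0, 0, 0]]]'

```text
t: 3.3
tool_pos: [0.4397, -0.2618, 0.0093]
tool_rot: [2.564, 1.814, 0.0]
contact_force: [0.8, -0.1, 0.3]
opening: 0.0638
grip_force: 0.0
```

```bash
python3 - <<'E'
from h import *
todo((.439,-.2605,.006),70.7)
a=grab("top")["color"][150:290,290:460];b=grab("scene")["color"][140:280,60:230]
cv2.imwrite("pics/g1.png",cv2.resize(np.hstack([a,b]),None,fx=2.3,fy=3))
E
```

```text
t 3.3 pos [ 0.4397 -0.2618  0.0093] F [ 0.8 -0.1  0.3] open 0.0638 shift [ 0.02  -0.022  0.066] turn [ 0.005  0.002 -0.017]
```

View pics/g1.png

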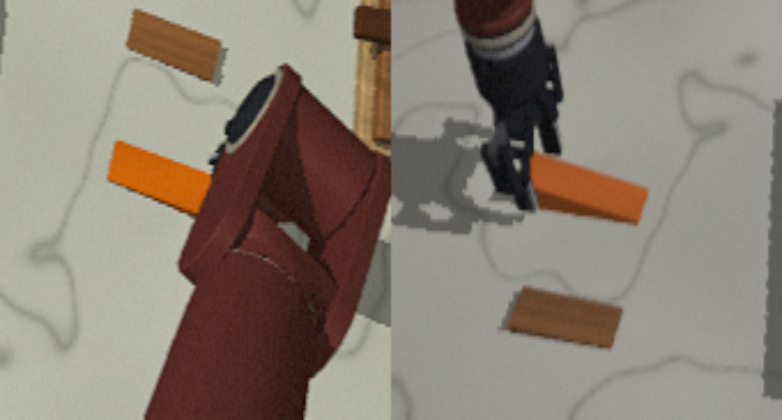

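The fingers straddle the thick end and the slim wedge is well clear, so I'll close.

Emit:
play_rows --series '[[0.75, [0, 0, 0.06], [0, 0, 0]], [0.2, [0, 0, 0], [0, 0, 0]], [0.2, [0, 0, 0], [0, 0, 0]], [0.2, [0, 0, 0], [0, 0, 0]], [0.2, [0, 0, 0], [0, 0, 0]], [0.2, [0, 0, 0], [0, 0, 0]]]' --force 60

```text
t: 4.15
tool_pos: [0.4397, -0.2618, 0.0062]
tool_rot: [2.563, 1.815, 0.0]
contact_force: [-0.0, -0.1, 4.1]
opening: 0.039
grip_force: 61.8
```

```bash
python3 - <<'E'
from h import *
y=np.radians(81.2);u=np.array([np.cos(y),np.sin(y)]);e=np.array([.5578,.0712])
p=e+u*(-.03-.07-.05)   # wedge thin end 30 mm short of the edge
print(p.round(4));todo((*p,.006),81.2)
E
```

```text
[ 0.5349 -0.077 ]
t 4.15 pos [ 0.4397 -0.2618  0.0062] F [-0.  -0.1  4.1] open 0.039 shift [4.118e+00 5.660e-01 4.000e-03] turn [ 0.006  0.003 -1.326]
```

Emit:
play_rows --series '[[0.2, [0.4, 0, -0.01], [0, 0, 0]], [0.2, [0.75, 0, 0], [0, 0, 0]], [0.2, [0.75, 0, 0], [0, 0, 0]], [0.2, [0.75, 0, 0], [0, 0, 0]], [0.2, [0.74, 0.14, 0], [0, 0, 0]], [0.2, [0.5, 0.2, 0], [0, 0, 0]], [0.2, [0.23, 0.23, 0], [0, 0, 0]], [0.2, [0, 0, 0], [0, 0, -0.66]]]'

```text
t: 5.15
tool_pos: [0.5358, -0.0765, 0.0062]
tool_rot: [2.474, 1.935, 0.001]
contact_force: [1.3, 0.7, 3.5]
opening: 0.0385
grip_force: 61.9
```

Emit:
play_rows --series '[[0.2, [0, 0, 0], [0, 0, -0.66]], [0.2, [0, 0, 0], [0, 0, 0]], [0.2, [0, 0, 0], [0, 0, 0]]]'

```text
t: 5.52
tool_pos: [0.5349, -0.0771, 0.0062]
tool_rot: [2.388, 2.041, 0.0]
contact_force: [0.6, 0.8, 0.8]
opening: 0.0387
grip_force: 61.8
```

```bash
python3 - <<'E'
from h import *
todo((.5349,-.077,.006),81.2)
T=grab("top")["color"][90:250,220:370];b=grab("scene")["color"][130:290,120:290]
cv2.imwrite("pics/g2.png",cv2.resize(np.hstack([T,b]),None,fx=2.5,fy=2.5,interpolation=2))
E
```

```text
t 5.53 pos [ 0.5349 -0.0771  0.0062] F [0.6 0.8 0.8] open 0.0387 shift [0.002 0.    0.005] turn [ 0.003 -0.    -0.019]
```

View pics/g2.png

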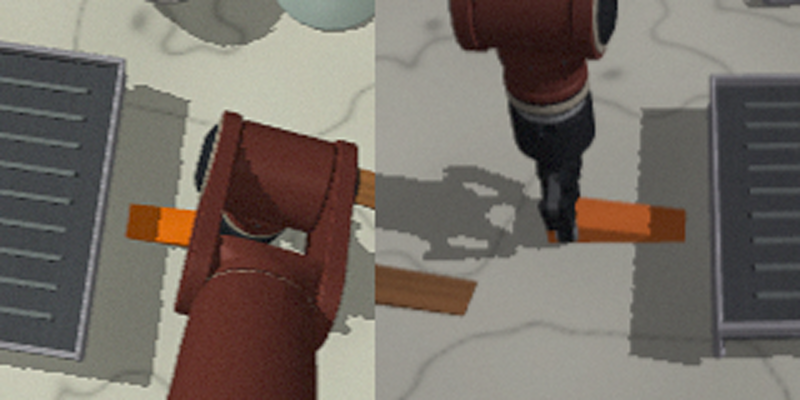

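The wedge is flat, square and centred, with its thin end about 30 mm short of the edge. I'll push in and watch the force.

Emit:
play_rows --series '[[0.2, [0.3, 0, 0], [0, 0, 0]], [0.2, [0.3, 0, 0], [0, 0, 0]], [0.2, [0.3, 0, 0], [0, 0, 0]], [0.2, [0.25, 0, 0], [0, 0, 0]], [0.2, [0.2, 0, 0], [0, 0, 0]], [0.2, [0.1, 0, 0], [0, 0, 0]], [0.2, [0, 0, 0], [0, 0, 0]]]'

```text
t: 6.5
tool_pos: [0.5459, -0.0044, 0.0062]
tool_rot: [-2.385, -2.043, -0.001]
contact_force: [0.6, 0.1, 0.3]
opening: 0.0392
grip_force: 61.8
```

Emit:
play_rows --series '[[0.2, [0.08, 0, 0], [0, 0, 0]], [0.2, [0.08, 0, 0], [0, 0, 0]], [0.2, [0.08, 0, 0], [0, 0, 0]], [0.2, [0, 0, 0], [0, 0, 0]]]'

```text
t: 7.0
tool_pos: [0.5474, 0.0041, 0.0062]
tool_rot: [2.383, 2.042, -0.006]
contact_force: [-2.4, -10.5, 0.8]
opening: 0.0389
grip_force: 61.7
```

Emit:
play_rows --series '[[0.2, [0.08, 0, 0], [0, 0, 0]], [0.2, [0.08, 0, 0], [0, 0, 0]], [0.2, [0.08, 0, 0], [0, 0, 0]], [0.2, [0, 0, 0], [0, 0, 0]]]'

```text
t: 7.5
tool_pos: [0.5493, 0.0158, 0.0062]
tool_rot: [2.383, 2.041, -0.007]
contact_force: [-1.9, -10.4, 0.9]
opening: 0.0391
grip_force: 61.7
```

Emit:
play_rows --series '[[0.2, [0.08, 0, 0], [0, 0, 0]], [0.2, [0.06, 0, 0], [0, 0, 0]], [0.2, [0, 0, 0], [0, 0, 0]]]'

```text
t: 7.88
tool_pos: [0.5504, 0.0226, 0.0062]
tool_rot: [2.383, 2.041, -0.007]
contact_force: [-1.2, -11.1, 1.5]
opening: 0.039
grip_force: 61.7
```

Emit:
play_rows --series '[[0.2, [0.05, 0, 0], [0, 0, 0]], [0.2, [0.04, 0, 0], [0, 0, 0]], [0.2, [0, 0, 0], [0, 0, 0]]]'

```text
t: 8.25
tool_pos: [0.5511, 0.0269, 0.0062]
tool_rot: [2.383, 2.041, -0.007]
contact_force: [-2.1, -11.9, 0.9]
opening: 0.0388
grip_force: 61.7
```

Emit:
play_rows --series '[[0.2, [0.03, 0, 0], [0, 0, 0]], [0.2, [0, 0, 0], [0, 0, 0]]]'

```text
t: 8.5
tool_pos: [0.5513, 0.0283, 0.0062]
tool_rot: [2.383, 2.041, -0.007]
contact_force: [-3.1, -12.3, 0.8]
opening: 0.0383
grip_force: 61.7
```

Emit:
play_rows --series '[[0.2, [0.02, 0, 0], [0, 0, 0]], [0.2, [0, 0, 0], [0, 0, 0]]]'

```text
t: 8.75
tool_pos: [0.5514, 0.0292, 0.0062]
tool_rot: [2.383, 2.041, -0.007]
contact_force: [-2.5, -12.2, 0.8]
opening: 0.0392
grip_force: 61.7
```

Emit:
play_rows --series '[[0.2, [0.02, 0, 0], [0, 0, 0]], [0.2, [0, 0, 0], [0, 0, 0]]]'

```text
t: 9.0
tool_pos: [0.5515, 0.0299, 0.0062]
tool_rot: [2.383, 2.041, -0.008]
contact_force: [-2.3, -14.2, 1.5]
opening: 0.0387
grip_force: 61.8
```

Emit:
play_rows --series '[[0.2, [0.02, 0, 0], [0, 0, 0]], [0.2, [0, 0, 0], [0, 0, 0]]]'

```text
t: 9.25
tool_pos: [0.5515, 0.03, 0.0062]
tool_rot: [2.382, 2.041, -0.011]
contact_force: [-2.6, -17.6, 1.4]
opening: 0.0389
grip_force: 61.8
```

Emit:
play_rows --series '[[0.2, [0.015, 0, 0], [0, 0, 0]], [0.2, [0, 0, 0], [0, 0, 0]]]'

```text
t: 9.5
tool_pos: [0.5515, 0.03, 0.0062]
tool_rot: [2.381, 2.04, -0.012]
contact_force: [-4.2, -19.5, 2.6]
opening: 0.0391
grip_force: 61.9
```

The force has risen sharply to 20 N, so the plate is at its stop. I'll let go, back off and rise.

Emit:
play_rows --series '[[0.75, [0, 0, 0], [0, 0, 0]], [0.75, [0, 0, 0], [0, 0, 0]], [0.75, [0, 0, 0], [0, 0, 0]], [0.75, [0, 0, 0], [0, 0, 0]], [0.75, [-0.2, 0, 0], [0, 0, 0]], [0.75, [-0.25, 0, -0.1], [0, 0, 0]], [0.75, [0, 0, -0.2], [0, 0, 0]], [0.75, [0, 0, -0.3], [0, 0, 0]]]'

```text
t: 10.5
tool_pos: [0.5485, 0.0127, 0.0371]
tool_rot: [-2.387, -2.042, 0.0]
contact_force: [0.6, 0.0, -0.3]
opening: 0.0644
grip_force: 0.0
```

Emit:
play_rows --series '[[0.75, [0, 0, -0.7], [0, 0, 0]], [0.75, [0, 0, -0.8], [0, 0, 0]], [0.75, [-0.4, 0, -0.8], [0, 0, 0]], [0.75, [-0.8, 0, -0.4], [0, 0, 0]], [0.75, [-0.8, 0, 0], [0, 0, 0]], [0.75, [-0.8, 0, 0], [0, 0, 0]], [0.75, [-0.8, 0, 0], [0, 0, 0]], [0.75, [0, 0, 0], [0, 0, 0]]]'

```text
t: 11.5
tool_pos: [0.5209, -0.1669, 0.1727]
tool_rot: [2.388, 2.038, 0.001]
contact_force: [-0.3, 0.1, -0.3]
opening: 0.0642
grip_force: 0.0
```

```bash
python3 - <<'E'
from h import *
print(ctrl.get_obs()["contact_force"])
T=grab("top")["color"][90:250,220:390];b=grab("scene")["color"][130:290,120:290]
cv2.imwrite("pics/g3.png",cv2.resize(np.hstack([T,b]),None,fx=2.3,fy=3,interpolation=2))
E
```

```text
[-0.25452395  0.13621815 -0.31365648]
```

View pics/g3.png

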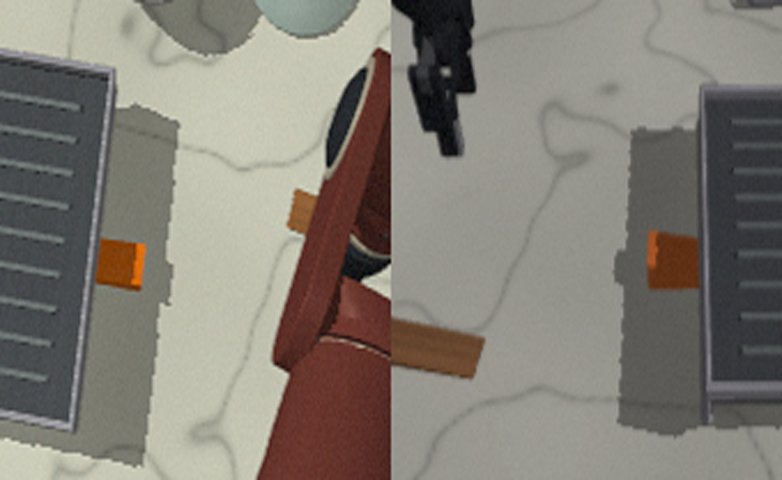

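The wedge sits square at the middle of the edge, its thick end sticking out about 60 mm as expected. The slim wedge is undisturbed and the gripper is clear.

```bash
python3 -c "
from station import ctrl
print(ctrl.finish_job())"
```

```text
the job is handed in; nothing more can be done
None
```

I pushed the orange wedge under the middle of the griddle's free edge until the force rose sharply to about 20 N at the stop, let go, and handed in at about 11.6 s; the last pictures show the wedge still in place and square with the slim wedge where it was, but I did not measure the plate's tilt and no verdict came back.

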